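# Unclip the battery cover of a microscope lamp box

## Task

Open the battery compartment of the grey lamp box: gently press the black spring tab on its end inward and keep it pressed until the cover has popped up at that end, then take the cover off by its grip rib and lay it flat, rib up, in the steel tray without dropping it. The tab is thin plastic and snaps if it is pushed hard (about 20 N), and the other things on the bench should stay where they are.

Things in the scene. Friction and masses are not known exactly. Their poses are not given: they have to be found in the camera images.
- unit: Grey lamp battery box, fixed to the bench, 140 x 100 mm, 42 mm high, origin on the bench; spans x -90 to +50, y -50 to +50 mm. x points out through the tab end, z up. The clip-on cover sits over the tab-end part on a raised rim (x -43 to +46, y -38 to +38 mm, top at z 58 mm). The cover's end wall over the tab reaches x 51 mm, z 44 to 62 mm.
- unit_tab (a point): Usual place of the middle of the black thumb tab's outer face: 71 mm along the box's x, 26 mm above the bench. The real face lies up to 6 mm further out or in (differs from box to box, not measured here): find it by touch. Face 26 mm wide (box y), 24 mm tall (14 to 38 mm above the bench), looking along the box's +x; press it towards -x. Axes as the box's.
- tab (a joint): How far the tab is pressed in, m: 0 free, 0.0085 hard stop. About 5 N starts it, 11 to 14 N takes it to the stop; it springs back and breaks above 20 N. The catch lets go at 0.005 to 0.0075; kept in, two slow spring pins then raise the cover's tab end about 12 mm in about 1 s. Let go after that, the catch slips out under the cover and no longer holds it.
- lid_grip (a point): Centre of the grip rib on the loose cover (grey plastic, about 90 g, 100 x 84 mm, 18 mm high: a top with a skirt). Rib 50 long (cover's x), 12 thick (y), 26 mm tall; this point is 13 mm above the cover's top face, 31 mm above the skirt's lower edge, on which it stands when laid down. Clipped on: at x 1, y 0, z 75 mm of the box, same axes; popped up it leans about 0.13 rad.
- lid_front (a point): Middle of the upper edge of the cover's tab end, 50 mm from the rib's centre along the cover's x and 13 mm below it. In the box's frame 62 to 64 mm high when clipped on, about 75 mm when popped up.
- tray: Open steel tray, fixed, outside 190 (x) x 140 (y) x 22 mm high, walls and floor 4 mm thick; origin centre of its underside on the bench, z up. A small aluminium ring (32 mm across, 10 mm high) lies in the tray about 70 mm from the middle towards its -x end; the rest is empty.
- eye_a: Black eyepiece standing on the bench, 38 mm across, 56 mm high; origin at its foot. Leave alone.
- eye_b: Black eyepiece standing on the bench, 42 mm across, 56 mm high; origin at its foot. Leave alone.
- eye_c: Black eyepiece standing on the bench, 32 mm across, 56 mm high; origin at its foot. Leave alone.
- cap: Black lens cap, 34 mm across, 12 mm high, lying on the lamp box's deck behind the cover; origin centre of its underside. Leave alone.
- spacer: The aluminium ring lying in the tray, 32 mm across, 10 mm high; origin centre of its underside. Leave alone.
- control: Black dimmer box with two knobs, 75 x 45 x 40 mm; origin centre of its underside. Leave alone.
- driver: Screwdriver lying on the bench, 160 mm long. Leave alone.
Not all that is in view belongs to the job. Leave any purple look-alike of the part that bears lid_grip alone.

How it is judged:
By the outcome, as a careful person would: the job done as asked, in the order asked, and still so for the second after the job is handed in, with the robot touching nothing.
It also fails if it takes over 64 s, if anything falls off the work surface, if the arm or the gripper's body presses on something with over 40 N, if the wrist force passes 120 N, or if a joint passes its speed limit or range.

## Robot

A 6-joint arm with a two-finger parallel gripper is mounted at the origin on the work surface. World frame = base frame: x ahead of the robot, y to its left, z up, the work surface at z = 0. Lengths are in m, angles in rad, forces in N, time in s.
With the tool pointing down it reaches from about 0.375 to 0.925 m from the base axis. Payload 5.7 kg.
Tool frame: the origin (TCP) lies at the very end of the fingers, on their centre line; the grasp point (between the pads) lies 19 mm behind it (grasp_offset is the z of the grasp point in the tool frame, in m); z points along the fingers, x is the direction in which the jaws open and shut, and the axes are right-handed (so a half turn about z gives the same grasp; the last joint's range is limited). The gripper opens to 88 mm and grips with 3 to 60 N. Pads are 20 mm wide; open, the fingers measure 115 mm over their backs; the gripper's body (75 mm by 178 mm) begins 61 mm behind the grasp point.
Start: joints at [-1.22, 0.359, 1.51, -0, 1.272, -0.115], TCP at [0.269, -0.536, 0.185] pointing down, gripper open.
Joint ranges: [-2.97, 2.97], [-1.01, 2.36], [0.21, 2.38], [-0.96, 4.11], [0.2, 2.71], [-2.98, 2.98]. Speed limits (rad/s): [2.39, 2.39, 3.14, 3.14, 3.14, 3.14].

## Interface

Orientations are given as a unit quaternion [w, x, y, z].
In Python, from plant import observe, snapshot, job_done, grasp_offset gives the robot as it stands.
- The arm moves only by the shell command python3 -m pendant 'ROWS'. ROWS is JSON, a list of rows, each an object of numbers: "claw": the gripper command: -1 is fully open, 1 is shut, values between are in proportion; "tx", "ty", "tz": the shift along the tool's x, y, z normalised to -1 to 1, where 1 is 0.15 m; "spin": the turn about the tool's z normalised to -1 to 1, where 1 is pi/2 rad. A call has exactly 8 rows; each row is the pose to reach, as a shift and turn from the pose commanded when the call began, along the tool's axes at that moment; what a row does not reach only later rows make up. A row lasts 1/12 s, in which the tool goes at most 41.7 mm and 7.16 degrees, less where a joint would pass 70% of its speed; a pose out of reach is approached as far as the arm can. A call with a number of a shift or a turn outside -1 to 1 is refused whole. A call with a gripper value outside its range is refused whole. The fingers move at their own pace and stop on an object; the grip force is fixed at half the most. Time passes only in rows, so rows that repeat a pose let the fingers close, or fill a call up. It gives the time, the measured TCP pose, the force and the opening at its end, in the units of the state.
- observe(): the state, without advancing time (a new reading comes with each control period).
- snapshot(name): name is "scene" or "top"; returns a dict with "color" (480x640x3 uint8, red, green, blue), "range_z" (480x640 float32, m along the optical axis (not along the pixel's ray), 0 where there is no reading), "camera_matrix" (3x3 intrinsics, pixels), "dist" ([k1, k2, p1, p2, k3] as OpenCV has them; the pictures are not rectified), "extrinsics" (4x4, takes a point from camera to world coordinates). Camera axes: x right, y down, z forward; pixel columns grow to the right and rows downward; lengths in m; the calibration is good to about 2 mm. A picture is of the moment at which its call begins.
- job_done(): hands the job in, once; it reports no verdict.
The state is a dict: "time_s": time; "joint_positions": joint angles; "dq": joint speeds; "joint_efforts": joint torques, N m; "tool_pos": TCP position; "eef_rot": TCP orientation; "wrist_force": force on the tool from outside, world axes, zero at the start; "wrist_torque": the same for the moment, N m; "width": finger opening in m.
Only numpy, scipy, OpenCV 4.12 (cv2) and the standard library are available. Lean on these libraries where they do the work, as an engineer would, in place of code of your own. Each camera call takes 0.05 s, during which the arm holds its last target. There are 200 camera calls.

## Working session

There is one attempt and no reset: what is moved stays moved. The work goes in short steps, Python scripts to look and compute and a shell command to move; the robot and the scene stay as the last step left them, time stands still between calls to the robot, and variables do not carry over. Pictures are saved under pics/ and viewed, about 8 in all and at most 12, crops included, and the job is handed in when it is done.

```bash
mkdir -p pics; ls
python3 - <<'E'
from plant import observe,snapshot,grasp_offset
import cv2,numpy as np
print(observe(),grasp_offset)
for n in("top","scene"):
    s=snapshot(n);np.savez(f"pics/{n}0.npz",**s)
    cv2.imwrite(f"pics/{n}0.png",s["color"][:,:,::-1]);print(n,s["camera_matrix"],s["dist"],s["extrinsics"])
E
```

```text
pics
{'time_s': 0.0, 'joint_positions': array([-1.22004787e+00,  3.59505204e-01,  1.51143273e+00, -2.74480173e-05,
        1.27250151e+00, -1.15105427e-01]), 'dq': array([-9.73607391e-04,  1.77817152e-03, -6.86979972e-04,  8.40288934e-04,
        2.27129801e-05, -1.48828538e-03]), 'joint_efforts': array([ 5.15266976e-03, -5.15370047e+01, -2.70727050e+01,  6.76113716e-02,
        3.46948800e-02, -1.41711680e-04]), 'tool_pos': array([ 0.2692272 , -0.53534947,  0.18450944]), 'eef_rot': array([-5.61360429e-04,  8.51232004e-01, -5.24788741e-01, -7.33282806e-04]), 'wrist_force': array([0.13945698, 0.54760836, 0.33018815]), 'wrist_torque': array([0.01976901, 0.01453382, 0.00458745]), 'width': 0.08771154519610902} -0.0187
top [[494.75356526   0.         326.38659691]
 [  0.         494.75356526 246.36996551]
 [  0.           0.           1.        ]] [-0.13412367  0.          0.          0.          0.        ] [[ 0.02400082 -0.99844227  0.05036854  0.50468089]
 [-0.9995885  -0.02317565  0.01690336  0.06270856]
 [-0.01570971 -0.05075351 -0.99858765  1.03445019]
 [ 0.          0.          0.          1.        ]]
scene [[461.26070847   0.         322.77093463]
 [  0.         461.26070847 242.91322799]
 [  0.           0.           1.        ]] [0.01926249 0.         0.         0.         0.        ] [[ 0.66436457  0.44882866 -0.59763915  1.15056314]
 [ 0.74716737 -0.41914775  0.51580624 -0.40904493]
 [-0.01899048 -0.78921987 -0.61381704  0.65804636]
 [ 0.          0.          0.          1.        ]]
```

View pics/top0.png

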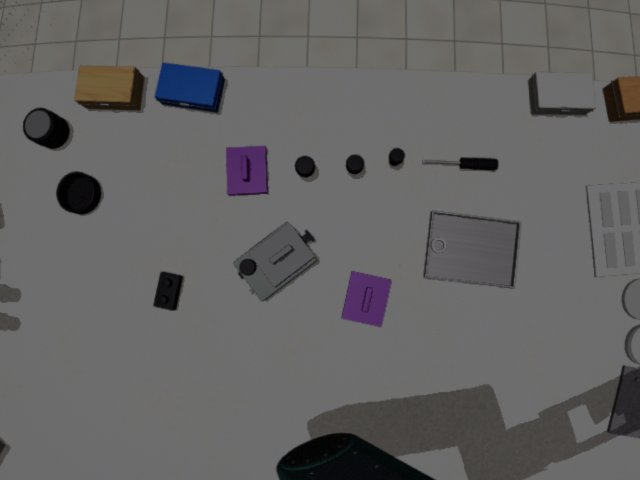

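View pics/scene0.png

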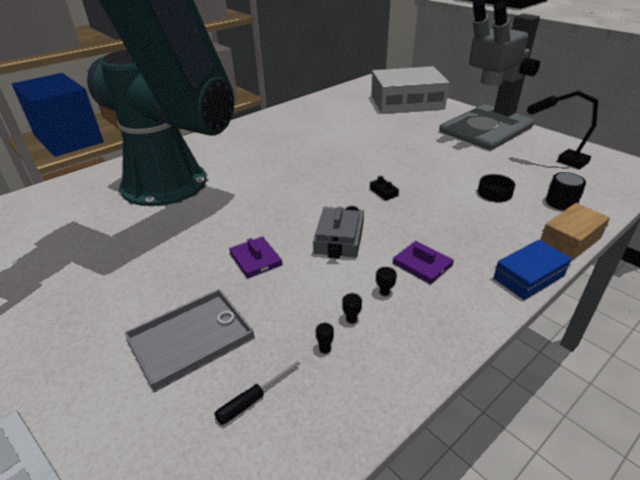

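Top view: the grey box is at about (277,260), with its tab at (308,237) and its rib at (283,254). The look-alikes are purple covers at (246,170) and (367,299). The only grey cover is on the box, so that is the target. The tray is at (472,249), with the ring at (438,245). I'll measure these and confirm with a crop.

```bash
cat > h.py <<'E'
import numpy as np,cv2
def rays(s,px):
    px=np.array(px,float).reshape(-1,1,2)
    u=cv2.undistortPoints(px,s["camera_matrix"],s["dist"])[:,0]
    return np.c_[u,np.ones(len(u))]
def cloud(s,box):
    x0,y0,x1,y1=box
    v,u=np.mgrid[y0:y1,x0:x1]
    r=rays(s,np.c_[u.ravel(),v.ravel()])*s["range_z"][y0:y1,x0:x1].reshape(-1,1)
    T=s["extrinsics"];return (r@T[:3,:3].T+T[:3,3]).reshape(y1-y0,x1-x0,3)
def plane(s,px,z):
    T=s["extrinsics"];d=rays(s,px)@T[:3,:3].T
    return T[:3,3]+d*((z-T[2,3])/d[:,2])[:,None]
def rect(P):
    c,wh,a=cv2.minAreaRect((P[:,:2]*1000).astype(np.float32));return np.round(c,1),np.round(wh,1),round(a,1)
E
python3 - <<'E'
from h import *
s=dict(np.load("pics/top0.npz"))
C=cloud(s,(225,215,325,305));col=s["color"][215:305,225:325].astype(int)
z=C[...,2];print("bench z",np.median(z))
grey=(col.max(2)-col.min(2)<25)
for lo,hi in((.034,.05),(.05,.07),(.078,.1),(.034,.1)):
    m=(z>lo)&(z<hi)&grey;P=C[m];print(lo,hi,len(P),P[:,2].mean() if len(P) else 0,rect(P))
m=(z>.010)&(z<.05)&(np.indices(z.shape)[1]>70);print("tab region",rect(C[m]))
m=col.max(2)<45
n,l,st,ce=cv2.connectedComponentsWithStats(m.astype(np.uint8))
for i in range(1,n):
    if st[i,4]>15:
        Q=C[l==i];print("dark",ce[i]+[225,215],st[i,4],np.round(np.median(Q,0),4),Q[:,2].min(),Q[:,2].max())
# tray
C=cloud(s,(415,200,530,300));z=C[...,2]
m=(z>.014)&(z<.03);print("tray rim",rect(C[m]),m.sum(),C[m][:,2].mean())
C2=cloud(s,(290,140,410,180));m=C2[...,2]>.03
n,l,st,ce=cv2.connectedComponentsWithStats(m.astype(np.uint8))
for i in range(1,n):
    if st[i,4]>15: print("eye",np.round(C2[l==i].mean(0),3),C2[l==i][:,2].max())
C3=cloud(s,(335,265,400,330));m=C3[...,2]>.008;print("purple",rect(C3[m]),C3[m][:,2].max())
t=cv2.resize(s["color"][210:310,220:330,::-1],None,fx=5,fy=5,interpolation=cv2.INTER_CUBIC)
t=np.clip(t*1.8,0,255).astype(np.uint8)
cv2.imwrite("pics/crop.png",t)
E
```

```text
bench z 0.0021080508004694964
0.034 0.05 1157 0.0417192297778971 (array([529.3, 176.5]), array([101.1, 162. ]), 38.5)
0.05 0.07 2206 0.06252786945642012 (array([524.9, 181.1]), array([ 84.3, 138.5]), 38.5)
0.078 0.1 177 0.08873344860234844 (array([535.9, 167.2]), array([13.5, 49.4]), 39.0)
0.034 0.1 3551 0.05708572614510148 (array([529.3, 176.5]), array([101.1, 162. ]), 38.5)
tab region (array([540.1, 118.9]), array([39.3, 94.2]), 88.1)
dark [306.75824176 237.24175824] 91 [0.5728 0.1196 0.0369] -0.0010945132656405843 0.056802171261540635
dark [285.4        254.57142857] 35 [0.5346 0.1595 0.0741] 0.059834393668123154 0.09012768466308507
dark [247.25751073 267.04291845] 233 [0.5093 0.2363 0.0539] 0.03001537987601699 1.0344501860923505
tray rim (array([ 557.4, -224. ]), array([192.7, 141.6]), 84.5) 806 0.020456524373836327
eye [ 0.737 -0.055  0.063] 1.0344501860923505
eye [0.713 0.126 0.063] 1.0344501860923505
eye [0.722 0.026 0.054] 0.06136744878035527
purple (array([453.3,  12.1]), array([118.5, 100.6]), 79.3) 1.0344501860923505
```

View pics/crop.png

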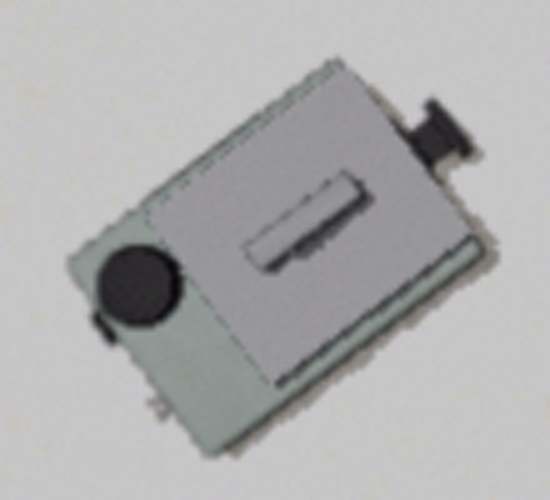

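The crop shows the grey cover clipped on the box, with the rib at its centre and the black tab outside its upper-right end, so the target is confirmed. In the world frame:
- **Rib:** (0.536, 0.167).
- **Box +x:** heading -51.5°.
- **Tray:** centre (0.557, -0.224), +x heading about -95.5°.

Next I move towards a point outside the tab with the fingers shut.

```bash
python3 -m pendant '[{"claw":1,"tx":-0.225,"ty":-0.32,"tz":0,"spin":0},{"claw":1,"tx":-0.45,"ty":-0.64,"tz":0,"spin":0},{"claw":1,"tx":-0.68,"ty":-0.96,"tz":0,"spin":0},{"claw":1,"tx":-0.68,"ty":-0.96,"tz":0,"spin":0},{"claw":1,"tx":-0.68,"ty":-0.96,"tz":0,"spin":0},{"claw":1,"tx":-0.68,"ty":-0.96,"tz":0,"spin":0},{"claw":1,"tx":-0.68,"ty":-0.96,"tz":0,"spin":0},{"claw":1,"tx":-0.68,"ty":-0.96,"tz":0,"spin":0}]'
```

```text
time_s: 0.77
tool_pos: [0.3521, -0.3817, 0.1854]
eef_rot: [0.0, 0.851, -0.525, 0.0]
wrist_force: [0.6, -0.0, -0.2]
width: 0.038
```

```bash
for i in 1 2; do python3 -m pendant '[{"claw":1,"tx":-0.68,"ty":-0.96,"tz":0,"spin":0},{"claw":1,"tx":-0.68,"ty":-0.96,"tz":0,"spin":0},{"claw":1,"tx":-0.68,"ty":-0.96,"tz":0,"spin":0},{"claw":1,"tx":-0.68,"ty":-0.96,"tz":0,"spin":0},{"claw":1,"tx":-0.68,"ty":-0.96,"tz":0,"spin":0},{"claw":1,"tx":-0.68,"ty":-0.96,"tz":0,"spin":0},{"claw":1,"tx":-0.68,"ty":-0.96,"tz":0,"spin":0},{"claw":1,"tx":-0.68,"ty":-0.96,"tz":0,"spin":0}]'; done
python3 -m pendant '[{"claw":1,"tx":-0.68,"ty":-0.96,"tz":0,"spin":-0.56},{"claw":1,"tx":-0.68,"ty":-0.96,"tz":0,"spin":-0.56},{"claw":1,"tx":-0.68,"ty":-0.96,"tz":0,"spin":-0.56},{"claw":1,"tx":-0.68,"ty":-0.96,"tz":0,"spin":-0.56},{"claw":1,"tx":-0.68,"ty":-0.96,"tz":0,"spin":-0.56},{"claw":1,"tx":-0.68,"ty":-0.96,"tz":0,"spin":-0.56},{"claw":1,"tx":-0.68,"ty":-0.96,"tz":0,"spin":-0.56},{"claw":1,"tx":-0.68,"ty":-0.96,"tz":0,"spin":-0.56}]'
python3 -m pendant '[{"claw":1,"tx":0,"ty":0,"tz":0.1,"spin":-0.57},{"claw":1,"tx":0,"ty":0,"tz":0.2,"spin":-0.57},{"claw":1,"tx":0,"ty":0,"tz":0.3,"spin":-0.57},{"claw":1,"tx":0,"ty":0,"tz":0.3,"spin":-0.57},{"claw":1,"tx":0,"ty":0,"tz":0.3,"spin":-0.57},{"claw":1,"tx":0,"ty":0,"tz":0.3,"spin":-0.57},{"claw":1,"tx":0,"ty":0,"tz":0.3,"spin":-0.57},{"claw":1,"tx":0,"ty":0,"tz":0.3,"spin":-0.57}]'
cat >> h.py <<'E'
def state():
    from plant import observe
    o=observe();p=np.array(o["tool_pos"]);q=o["eef_rot"];yaw=np.degrees(2*np.arctan2(q[2],q[1]))
    B=np.array([.6225,-.7826]);L=np.array([.7826,.6225]);d=p[:2]-[.5353,.168]
    f=o["wrist_force"]
    print("t",round(o["time_s"],2),"pos",np.round(p,4),"yaw",round(yaw,1),"box x,y mm",np.round([d@B*1e3,d@L*1e3],1),"F",np.round(f,1),"Fboxx",round(f[:2]@B,1),"w",round(o["width"],4))
E
python3 -c "from h import *;state()"
```

```text
time_s: 1.43
tool_pos: [0.4348, -0.2265, 0.1853]
eef_rot: [0.0, 0.851, -0.525, 0.0]
wrist_force: [-0.6, -0.2, -0.1]
width: 0.0003
time_s: 2.1
tool_pos: [0.5173, -0.0707, 0.1852]
eef_rot: [0.001, 0.851, -0.526, -0.0]
wrist_force: [0.3, -0.9, -0.3]
width: 0.0004
time_s: 2.77
tool_pos: [0.6007, 0.0851, 0.1851]
eef_rot: [0.0, 0.994, -0.111, -0.0]
wrist_force: [0.2, 0.1, -0.4]
width: 0.0
time_s: 3.43
tool_pos: [0.6007, 0.0851, 0.1404]
eef_rot: [0.0, 0.945, 0.328, -0.0]
wrist_force: [-0.7, -0.0, 0.4]
width: 0.0003
t 3.43 pos [0.6007 0.0851 0.1404] yaw 38.3 box x,y mm [105.6  -0.4] F [-0.7 -0.   0.4] Fboxx -0.4 w 0.0003
```

```bash
python3 -m pendant '[{"claw":1,"tx":0,"ty":0,"tz":0.2,"spin":0},{"claw":1,"tx":0,"ty":0,"tz":0.4,"spin":0},{"claw":1,"tx":0,"ty":0,"tz":0.6,"spin":0},{"claw":1,"tx":0,"ty":0,"tz":0.7,"spin":0},{"claw":1,"tx":0,"ty":0,"tz":0.78,"spin":0},{"claw":1,"tx":0,"ty":0,"tz":0.79,"spin":0},{"claw":1,"tx":0,"ty":0,"tz":0.79,"spin":0},{"claw":1,"tx":0,"ty":0,"tz":0.79,"spin":0}]'
python3 -c "from h import *;state()"
python3 -m pendant '[{"claw":1,"tx":0,"ty":-0.02,"tz":0,"spin":0},{"claw":1,"tx":0,"ty":-0.04,"tz":0,"spin":0},{"claw":1,"tx":0,"ty":-0.06,"tz":0,"spin":0},{"claw":1,"tx":0,"ty":-0.08,"tz":0,"spin":0},{"claw":1,"tx":0,"ty":-0.09,"tz":0,"spin":0},{"claw":1,"tx":0,"ty":-0.1,"tz":0,"spin":0},{"claw":1,"tx":0,"ty":-0.1,"tz":0,"spin":0},{"claw":1,"tx":0,"ty":-0.1,"tz":0,"spin":0}]'
python3 -c "from h import *;state()"
```

```text
time_s: 4.1
tool_pos: [0.6019, 0.0868, 0.0229]
eef_rot: [0.0, 0.945, 0.328, 0.001]
wrist_force: [0.4, -1.0, 0.8]
width: 0.0006
t 4.1 pos [0.6019 0.0868 0.0229] yaw 38.3 box x,y mm [105.    1.6] F [ 0.4 -1.   0.8] Fboxx 1.1 w 0.0006
time_s: 4.77
tool_pos: [0.5915, 0.0991, 0.0219]
eef_rot: [-0.0, 0.944, 0.329, -0.0]
wrist_force: [0.2, -0.3, -0.0]
width: 0.0004
t 4.77 pos [0.5915 0.0991 0.0219] yaw 38.4 box x,y mm [88.9  1.1] F [ 0.2 -0.3 -0. ] Fboxx 0.4 w 0.0004
```

```bash
python3 -m pendant '[{"claw":1,"tx":0,"ty":-0.003,"tz":0,"spin":0},{"claw":1,"tx":0,"ty":-0.007,"tz":0,"spin":0},{"claw":1,"tx":0,"ty":-0.01,"tz":0,"spin":0},{"claw":1,"tx":0,"ty":-0.013,"tz":0,"spin":0},{"claw":1,"tx":0,"ty":-0.017,"tz":0,"spin":0},{"claw":1,"tx":0,"ty":-0.02,"tz":0,"spin":0},{"claw":1,"tx":0,"ty":-0.023,"tz":0,"spin":0},{"claw":1,"tx":0,"ty":-0.023,"tz":0,"spin":0}]'
python3 -c "from h import *;state()"
```

```text
time_s: 5.43
tool_pos: [0.5893, 0.1018, 0.0219]
eef_rot: [-0.0, 0.944, 0.329, -0.0]
wrist_force: [-0.3, -0.5, 0.5]
width: 0.0007
t 5.43 pos [0.5893 0.1018 0.0219] yaw 38.4 box x,y mm [85.5  1. ] F [-0.3 -0.5  0.5] Fboxx 0.2 w 0.0007
```

```bash
python3 -m pendant '[{"claw":1,"tx":0,"ty":-0.003,"tz":0,"spin":0},{"claw":1,"tx":0,"ty":-0.007,"tz":0,"spin":0},{"claw":1,"tx":0,"ty":-0.01,"tz":0,"spin":0},{"claw":1,"tx":0,"ty":-0.013,"tz":0,"spin":0},{"claw":1,"tx":0,"ty":-0.017,"tz":0,"spin":0},{"claw":1,"tx":0,"ty":-0.02,"tz":0,"spin":0},{"claw":1,"tx":0,"ty":-0.02,"tz":0,"spin":0},{"claw":1,"tx":0,"ty":-0.02,"tz":0,"spin":0}]'
python3 -c "from h import *;state()"
```

```text
time_s: 6.1
tool_pos: [0.5875, 0.104, 0.0219]
eef_rot: [-0.0, 0.944, 0.329, 0.0]
wrist_force: [0.3, 0.1, -0.1]
width: 0.0005
t 6.1 pos [0.5875 0.104  0.0219] yaw 38.4 box x,y mm [82.6  1.1] F [ 0.3  0.1 -0.1] Fboxx 0.1 w 0.0005
```

```bash
python3 -m pendant '[{"claw":1,"tx":0,"ty":-0.003,"tz":0,"spin":0},{"claw":1,"tx":0,"ty":-0.007,"tz":0,"spin":0},{"claw":1,"tx":0,"ty":-0.01,"tz":0,"spin":0},{"claw":1,"tx":0,"ty":-0.013,"tz":0,"spin":0},{"claw":1,"tx":0,"ty":-0.017,"tz":0,"spin":0},{"claw":1,"tx":0,"ty":-0.02,"tz":0,"spin":0},{"claw":1,"tx":0,"ty":-0.02,"tz":0,"spin":0},{"claw":1,"tx":0,"ty":-0.02,"tz":0,"spin":0}]'
python3 -c "from h import *;state()"
```

```text
time_s: 6.77
tool_pos: [0.5856, 0.1064, 0.0219]
eef_rot: [-0.0, 0.944, 0.329, -0.0]
wrist_force: [-0.8, -0.9, 0.2]
width: 0.0004
t 6.77 pos [0.5856 0.1064 0.0219] yaw 38.4 box x,y mm [79.5  1. ] F [-0.8 -0.9  0.2] Fboxx 0.2 w 0.0004
```

```bash
python3 -m pendant '[{"claw":1,"tx":0,"ty":-0.003,"tz":0,"spin":0},{"claw":1,"tx":0,"ty":-0.007,"tz":0,"spin":0},{"claw":1,"tx":0,"ty":-0.01,"tz":0,"spin":0},{"claw":1,"tx":0,"ty":-0.013,"tz":0,"spin":0},{"claw":1,"tx":0,"ty":-0.017,"tz":0,"spin":0},{"claw":1,"tx":0,"ty":-0.02,"tz":0,"spin":0},{"claw":1,"tx":0,"ty":-0.02,"tz":0,"spin":0},{"claw":1,"tx":0,"ty":-0.02,"tz":0,"spin":0}]'
python3 -c "from h import *;state()"
```

```text
time_s: 7.43
tool_pos: [0.5838, 0.1087, 0.0219]
eef_rot: [-0.0, 0.944, 0.329, -0.0]
wrist_force: [0.6, 0.5, -0.4]
width: 0.0004
t 7.43 pos [0.5838 0.1087 0.0219] yaw 38.4 box x,y mm [76.6  1. ] F [ 0.6  0.5 -0.4] Fboxx 0.0 w 0.0004
```

```bash
python3 -m pendant '[{"claw":1,"tx":0,"ty":-0.003,"tz":0,"spin":0},{"claw":1,"tx":0,"ty":-0.007,"tz":0,"spin":0},{"claw":1,"tx":0,"ty":-0.01,"tz":0,"spin":0},{"claw":1,"tx":0,"ty":-0.013,"tz":0,"spin":0},{"claw":1,"tx":0,"ty":-0.017,"tz":0,"spin":0},{"claw":1,"tx":0,"ty":-0.02,"tz":0,"spin":0},{"claw":1,"tx":0,"ty":-0.02,"tz":0,"spin":0},{"claw":1,"tx":0,"ty":-0.02,"tz":0,"spin":0}]'
python3 -c "from h import *;state()"
```

```text
time_s: 8.1
tool_pos: [0.5819, 0.1111, 0.0219]
eef_rot: [-0.0, 0.944, 0.329, -0.0]
wrist_force: [0.6, -0.1, -0.5]
width: 0.0006
t 8.1 pos [0.5819 0.1111 0.0219] yaw 38.4 box x,y mm [73.5  1. ] F [ 0.6 -0.1 -0.5] Fboxx 0.5 w 0.0006
```

Run:
```python
from h import *
from plant import snapshot
s=snapshot("scene");np.savez("pics/s1.npz",**s)
a=s["color"][190:280,290:400,::-1]
t=snapshot("top");b=t["color"][210:310,250:360,::-1]
f=lambda i:np.clip(cv2.resize(i,(550,450 if i.shape[0]==90 else 500),interpolation=cv2.INTER_CUBIC)*1.8,0,255).astype(np.uint8)
im=np.zeros((500,1100,3),np.uint8);im[:450,:550]=f(a);im[:,550:]=f(b)
cv2.imwrite("pics/c1.png",cv2.resize(im,(792,360)))
```

```text
(no output)
```

View pics/c1.png

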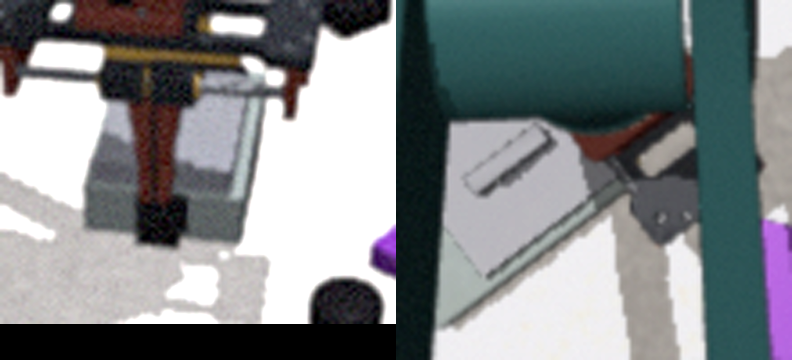

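The left crop shows the shut fingers at (160,215), centred in front of the tab. There is no contact yet and the cover is still clipped on. I continue in small steps.

```bash
python3 -m pendant '[{"claw":1,"tx":0,"ty":-0.003,"tz":0,"spin":0},{"claw":1,"tx":0,"ty":-0.006,"tz":0,"spin":0},{"claw":1,"tx":0,"ty":-0.009,"tz":0,"spin":0},{"claw":1,"tx":0,"ty":-0.012,"tz":0,"spin":0},{"claw":1,"tx":0,"ty":-0.015,"tz":0,"spin":0},{"claw":1,"tx":0,"ty":-0.015,"tz":0,"spin":0},{"claw":1,"tx":0,"ty":-0.015,"tz":0,"spin":0},{"claw":1,"tx":0,"ty":-0.015,"tz":0,"spin":0}]'
python3 -c "from h import *;state()"
```

```text
time_s: 8.87
tool_pos: [0.5806, 0.1128, 0.0219]
eef_rot: [-0.0, 0.944, 0.329, 0.0]
wrist_force: [0.3, 0.4, -0.1]
width: 0.0004
t 8.87 pos [0.5806 0.1128 0.0219] yaw 38.4 box x,y mm [71.3  1.1] F [ 0.3  0.4 -0.1] Fboxx -0.1 w 0.0004
```

```bash
python3 -m pendant '[{"claw":1,"tx":0,"ty":-0.003,"tz":0,"spin":0},{"claw":1,"tx":0,"ty":-0.006,"tz":0,"spin":0},{"claw":1,"tx":0,"ty":-0.009,"tz":0,"spin":0},{"claw":1,"tx":0,"ty":-0.012,"tz":0,"spin":0},{"claw":1,"tx":0,"ty":-0.015,"tz":0,"spin":0},{"claw":1,"tx":0,"ty":-0.015,"tz":0,"spin":0},{"claw":1,"tx":0,"ty":-0.015,"tz":0,"spin":0},{"claw":1,"tx":0,"ty":-0.015,"tz":0,"spin":0}]'
python3 -c "from h import *;state()"
```

```text
time_s: 9.53
tool_pos: [0.5792, 0.1146, 0.0219]
eef_rot: [-0.0, 0.944, 0.329, 0.0]
wrist_force: [-0.8, -0.6, -0.4]
width: 0.0004
t 9.53 pos [0.5792 0.1146 0.0219] yaw 38.4 box x,y mm [69.1  1.1] F [-0.8 -0.6 -0.4] Fboxx -0.0 w 0.0004
```

Run:
```python
from h import *
B=np.array([.6225,-.7826]);L=np.array([.7826,.6225])
for n,bx,zz in(("top0",(295,222,325,250),.038),):
    s=dict(np.load(f"pics/{n}.npz"))
    x0,y0,x1,y1=bx
    c=s["color"][y0:y1,x0:x1].max(2);v,u=np.nonzero(c<60)
    P=plane(s,np.c_[u+x0,v+y0],zz)[:,:2]-[.5353,.168]
    X=P@B*1e3;Y=P@L*1e3
    H=np.histogram2d(X,Y,bins=[np.arange(40,85,3),np.arange(-30,31,6)])[0].astype(int);print(H)
    C=cloud(s,bx);P=C[...,:2]-[.5353,.168];
    for a in range(50,84,2):
        m=(abs(P@B*1e3-a)<1)&(abs(P@L*1e3)<9);print(a,np.round(np.sort(C[m][:,2]*1e3)).astype(int))
print(snapshot if 0 else "")
# box deck edges in box frame
C=cloud(s,(225,215,325,305));z=C[...,2]
for lo,hi in((.036,.048),(.058,.066),(.084,.095)):
    Q=C[(z>lo)&(z<hi)][:,:2]-[.5353,.168];print(lo,np.round(np.percentile(Q@B*1e3,[1,5,95,99]),1),np.round(np.percentile(Q@L*1e3,[1,5,95,99]),1))
```

```text
[[0 0 0 0 0 0 0 0 0 0]
 [0 0 0 0 0 0 0 0 0 0]
 [0 0 0 0 0 0 0 0 0 0]
 [0 0 3 3 4 3 4 2 0 0]
 [0 0 1 3 4 4 3 1 0 0]
 [0 0 0 3 5 4 1 0 0 0]
 [0 0 0 2 4 5 1 0 0 0]
 [0 0 0 3 4 4 1 0 0 0]
 [0 0 2 6 4 5 3 0 0 0]
 [0 0 2 4 5 4 4 0 0 0]
 [0 0 1 2 2 1 0 0 0 0]
 [0 0 0 0 0 0 0 0 0 0]
 [0 0 0 0 0 0 0 0 0 0]
 [0 0 0 0 0 0 0 0 0 0]]
50 [52 54 59 60 60 61 61 61 64 64 65]
52 [-1 35 36 38 52 53 53 55 57]
54 [-2 33 34 34 35 36 37 37 37]
56 [ 1  2 22 32 32 34 35 35 35 36 38]
58 [-2 31 33 34 36 36 36 36 36]
60 [-5 33 34 34 34 35 35 36 37 37]
62 [ 1  2 32 33 35 36 37 37 38 39]
64 [34 34 35 35 35 39 39 42]
66 [37 37 38 38 38 38 39 41 42]
68 [35 36 38 38 38 39 39 40 41]
70 [32 37 38 38 39 39 40]
72 [-3 -1  0  1  1  1  2  2  4]
74 [-2 -2 -1  0  0  0  1  2  2]
76 [-3 -2  0  1  1  2]
78 [0 0 0 1 2 2 3 4]
80 [-5 -4 -3 -3 -1  0  0  4  5]
82 [0 0 1 2 2 2 3 3]

0.036 [-90.5 -88.4  51.   68.6] [-49.7 -48.5  48.4  50.1]
0.058 [-49.  -45.   46.4  49.9] [-41.5 -38.3  38.3  41.4]
0.084 [-23.1 -20.9  22.9  25.1] [-6.4 -5.7  5.3  5.8]
```

Run:
```python
from h import *
from plant import snapshot
B=np.array([.6225,-.7826]);L=np.array([.7826,.6225])
def look(s):
    C=cloud(s,(300,190,385,275));P=C[...,:2]-[.5353,.168];X=P@B*1e3;Y=P@L*1e3;Z=C[...,2]*1e3
    for z in range(4,80,6):
        m=(abs(Z-z)<3)&(abs(Y)<30)&(X>40)&(X<110)
        if m.sum(): print(z,m.sum(),"X",np.round(np.percentile(X[m],[2,25,50,75,98])),"Y",np.round(np.percentile(Y[m],[2,98])))
look(dict(np.load("pics/s1.npz")))
s=snapshot("scene");np.savez("pics/s2.npz",**s);print();look(s)
b=s["color"][190:280,290:400,::-1]
cv2.imwrite("pics/c2.png",np.clip(cv2.resize(b,None,fx=7,fy=6,interpolation=cv2.INTER_CUBIC)*1.5,0,255).astype(np.uint8))
```

```text
4 258 X [ 47.  66.  82.  96. 109.] Y [-29.  27.]
10 23 X [48. 50. 50. 52. 53.] Y [-28.  29.]
16 50 X [48. 50. 52. 69. 72.] Y [-28.  28.]
22 53 X [48. 51. 68. 71. 75.] Y [-28.  27.]
28 63 X [47. 51. 53. 71. 73.] Y [-29.  29.]
34 84 X [49. 51. 55. 70. 73.] Y [-30.  28.]
40 85 X [47. 50. 53. 68. 72.] Y [-28.  30.]
46 31 X [50. 51. 51. 52. 53.] Y [-30.  30.]
52 40 X [47. 50. 51. 52. 54.] Y [-29.  28.]
58 35 X [47. 51. 51. 52. 63.] Y [-29.  30.]
64 94 X [41. 45. 50. 53. 86.] Y [-29.  29.]
70 20 X [74. 84. 85. 86. 87.] Y [-8.  9.]
76 23 X [75. 83. 85. 86. 87.] Y [-8.  9.]

4 256 X [ 47.  64.  80.  95. 109.] Y [-29.  29.]
10 27 X [48. 50. 51. 52. 53.] Y [-28.  29.]
16 45 X [48. 50. 52. 68. 72.] Y [-30.  28.]
22 50 X [48. 51. 54. 71. 74.] Y [-28.  28.]
28 68 X [49. 51. 53. 70. 74.] Y [-29.  27.]
34 89 X [48. 52. 56. 70. 74.] Y [-28.  28.]
40 93 X [47. 50. 52. 65. 72.] Y [-30.  30.]
46 28 X [48. 50. 51. 52. 53.] Y [-29.  28.]
52 36 X [49. 51. 52. 52. 54.] Y [-29.  28.]
58 39 X [50. 51. 52. 52. 60.] Y [-30.  30.]
64 91 X [40. 45. 50. 54. 82.] Y [-29.  29.]
70 25 X [60. 78. 80. 81. 82.] Y [-7. 10.]
76 23 X [66. 79. 80. 81. 83.] Y [-9. 10.]
```

View pics/c2.png

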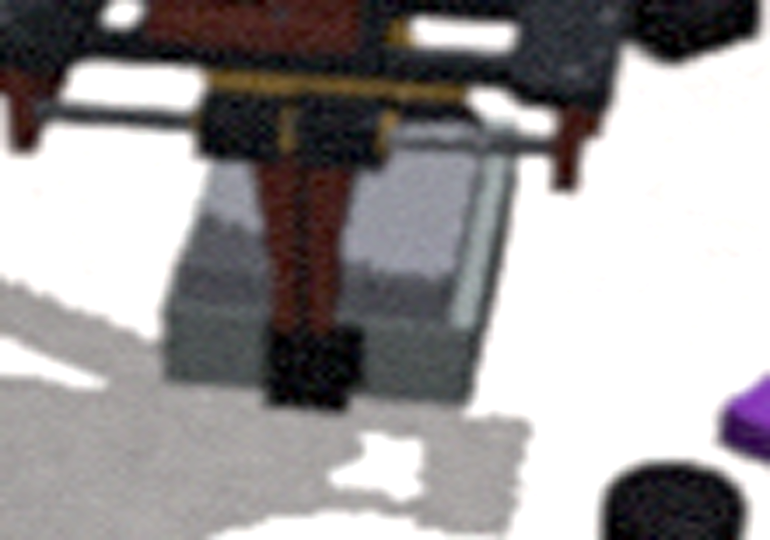

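Run:
```python
from h import *
B=np.array([.6225,-.7826]);L=np.array([.7826,.6225])
s=dict(np.load("pics/s2.npz"))
C=cloud(s,(300,190,385,275));P=C[...,:2]-[.5353,.168];X=P@B*1e3;Y=P@L*1e3;Z=C[...,2]*1e3
for v in range(214,262,2):
    print(v,[(int(X[v-190,u-300]),int(Y[v-190,u-300]),int(Z[v-190,u-300])) for u in (330,333,336,339)],s["color"][v,333])
T=s["extrinsics"];d=(rays(s,[[333.6,245],[333.6,258]])@T[:3,:3].T);n=B
for dd in d:
    t=(.079-(T[:2,3]-[.5353,.168])@B)/(dd[:2]@B);print(T[:3,3]+t*dd)
```

```text
214 [(101, 0, 151), (100, 5, 151), (103, 11, 153), (101, 17, 152)] [14 19 12]
216 [(81, -4, 132), (101, 5, 147), (101, 11, 147), (101, 17, 148)] [20 18 21]
218 [(79, -4, 126), (67, 0, 118), (82, 8, 129), (82, 14, 129)] [25 13  9]
220 [(81, -4, 122), (74, 0, 118), (81, 8, 123), (79, 13, 123)] [29 12 14]
222 [(78, -4, 115), (80, 1, 117), (80, 8, 118), (81, 14, 119)] [30 22 23]
224 [(82, -4, 113), (81, 1, 112), (83, 8, 115), (67, 12, 104)] [26 12  5]
226 [(78, -4, 105), (78, 1, 105), (834, 122, 658), (17, 5, 63)] [23  9  8]
228 [(78, -4, 100), (80, 1, 102), (77, 7, 101), (23, 6, 61)] [22 12  7]
230 [(79, -4, 96), (80, 1, 97), (81, 8, 98), (32, 7, 63)] [29 17 21]
232 [(80, -4, 91), (78, 1, 90), (79, 7, 91), (39, 8, 63)] [22  7  1]
234 [(79, -4, 85), (77, 1, 84), (78, 7, 86), (50, 9, 66)] [18  6  6]
236 [(81, -4, 82), (80, 1, 81), (78, 7, 81), (53, 10, 62)] [19 10 10]
238 [(81, -4, 76), (78, 1, 75), (79, 7, 76), (52, 10, 56)] [28 22 19]
240 [(79, -4, 70), (77, 1, 69), (81, 8, 72), (52, 10, 50)] [23 18 14]
242 [(81, -4, 66), (76, 0, 62), (81, 8, 67), (49, 9, 43)] [28 20 18]
244 [(80, -4, 59), (53, -2, 39), (82, 8, 63), (55, 10, 42)] [17 13 14]
246 [(53, -9, 33), (54, -2, 34), (56, 4, 37), (53, 10, 35)] [ 7 10  9]
248 [(68, -6, 39), (67, 0, 39), (61, 5, 35), (51, 10, 28)] [ 6 10 13]
250 [(69, -6, 35), (73, 0, 38), (69, 6, 36), (67, 12, 36)] [4 0 9]
252 [(71, -6, 31), (68, 0, 29), (72, 6, 33), (69, 12, 31)] [1 0 0]
254 [(71, -6, 25), (71, 0, 26), (72, 6, 28), (69, 12, 25)] [12 13 16]
256 [(70, -6, 19), (69, 0, 19), (72, 6, 22), (68, 12, 19)] [13 16 15]
258 [(54, -9, 0), (55, -2, 1), (71, 6, 16), (54, 10, 2)] [71 69 70]
260 [(63, -8, 1), (62, -1, 1), (64, 5, 3), (60, 11, 1)] [110 108 107]
[0.58650755 0.10778622 0.05720937]
[0.58637789 0.10768309 0.02155529]
```

The picture and depth disagree with the reported TCP. The black block at (315,370) in this crop is the tab itself, still free at box x of about 71 mm. The red fingertips end at z ≈ 59 mm, although tool_pos says 22 mm. The reported x and y agree with the camera. So the true fingertip z is about the reported z plus 37 mm, and the fingers passed above the tab. I back off, go down in stages and check the height against the camera.

```bash
python3 -m pendant '[{"claw":1,"tx":0,"ty":0.05,"tz":0,"spin":0},{"claw":1,"tx":0,"ty":0.1,"tz":0,"spin":0},{"claw":1,"tx":0,"ty":0.15,"tz":0,"spin":0},{"claw":1,"tx":0,"ty":0.15,"tz":0,"spin":0},{"claw":1,"tx":0,"ty":0.15,"tz":0.05,"spin":0},{"claw":1,"tx":0,"ty":0.15,"tz":0.1,"spin":0},{"claw":1,"tx":0,"ty":0.15,"tz":0.13,"spin":0},{"claw":1,"tx":0,"ty":0.15,"tz":0.13,"spin":0}]'
cat >> h.py <<'E'
def tip():
    from plant import snapshot
    s=snapshot("scene");C=cloud(s,(280,180,400,300));P=C[...,:2]-[.5353,.168]
    X=P@[.6225,-.7826]*1e3;Y=P@[.7826,.6225]*1e3;Z=C[...,2]*1e3
    for z in range(4,130,6):
        m=(abs(Z-z)<3)&(abs(Y)<16)&(X>73)&(X<150)
        if m.sum(): print(z,m.sum(),"X",np.round(np.percentile(X[m],[10,50,90])),"Y",np.round(np.percentile(Y[m],[2,98])))
    return s
E
python3 -c "from h import *;state();tip()"
```

```text
time_s: 10.25
tool_pos: [0.5914, 0.097, 0.0006]
eef_rot: [-0.001, 0.944, 0.329, -0.002]
wrist_force: [-0.0, -0.3, 0.5]
width: 0.0006
t 10.25 pos [0.5914 0.097  0.0006] yaw 38.4 box x,y mm [90.5 -0.3] F [-0.  -0.3  0.5] Fboxx 0.2 w 0.0006
4 168 X [ 79. 113. 145.] Y [-15.  15.]
22 4 X [73. 73. 74.] Y [ 5. 11.]
28 1 X [73. 73. 73.] Y [11. 11.]
34 1 X [74. 74. 74.] Y [7. 7.]
40 15 X [ 99. 101. 103.] Y [-10.   7.]
46 23 X [ 98. 101. 103.] Y [-10.   8.]
52 26 X [ 89. 101. 103.] Y [-10.   8.]
58 25 X [ 96. 102. 104.] Y [-10.   8.]
64 19 X [100. 102. 103.] Y [-10.   8.]
70 23 X [100. 101. 103.] Y [-10.   9.]
76 25 X [101. 102. 104.] Y [-11.  10.]
82 30 X [101. 102. 103.] Y [-11.  11.]
88 25 X [101. 102. 104.] Y [-12.  11.]
94 35 X [ 99. 102. 104.] Y [-14.  12.]
100 33 X [100. 102. 104.] Y [-14.  13.]
106 26 X [101. 103. 104.] Y [-14.  13.]
112 4 X [101. 102. 104.] Y [-5. -3.]
124 16 X [122. 124. 125.] Y [-15.  14.]
```

At reported z 0.0006 the camera puts the tip at about 38 mm, so the 37 mm offset holds. I go down another 16 mm.

```bash
python3 -m pendant '[{"claw":1,"tx":0,"ty":0,"tz":0.02,"spin":0},{"claw":1,"tx":0,"ty":0,"tz":0.04,"spin":0},{"claw":1,"tx":0,"ty":0,"tz":0.06,"spin":0},{"claw":1,"tx":0,"ty":0,"tz":0.08,"spin":0},{"claw":1,"tx":0,"ty":0,"tz":0.1,"spin":0},{"claw":1,"tx":0,"ty":0,"tz":0.1,"spin":0},{"claw":1,"tx":0,"ty":0,"tz":0.1,"spin":0},{"claw":1,"tx":0,"ty":0,"tz":0.1,"spin":0}]'
python3 -c "from h import *;state();tip()"
```

```text
time_s: 10.97
tool_pos: [0.5932, 0.097, -0.0126]
eef_rot: [-0.0, 0.944, 0.329, 0.0]
wrist_force: [-1.2, 0.6, 0.4]
width: 0.0005
t 10.97 pos [ 0.5932  0.097  -0.0126] yaw 38.4 box x,y mm [91.6  1.1] F [-1.2  0.6  0.4] Fboxx -1.2 w 0.0005
4 152 X [ 82. 114. 142.] Y [-15.  15.]
16 2 X [73. 73. 74.] Y [ 9. 11.]
28 18 X [ 99. 103. 104.] Y [-8.  9.]
34 25 X [ 89. 102. 104.] Y [-8.  9.]
40 20 X [101. 102. 103.] Y [-8.  9.]
46 22 X [ 92. 102. 104.] Y [-8. 10.]
52 20 X [101. 103. 104.] Y [-7.  9.]
58 21 X [101. 103. 104.] Y [-9. 10.]
64 26 X [101. 103. 105.] Y [-10.  12.]
70 25 X [101. 103. 104.] Y [-10.  12.]
76 30 X [100. 103. 105.] Y [-11.  12.]
82 38 X [ 98. 103. 104.] Y [-12.  14.]
88 24 X [100. 103. 104.] Y [-13.  14.]
94 18 X [102. 104. 106.] Y [-12.  15.]
100 2 X [102. 104. 105.] Y [-3. -2.]
112 29 X [123. 125. 126.] Y [-15.  15.]
118 39 X [120. 125. 126.] Y [-15.  15.]
124 45 X [120. 125. 127.] Y [-15.  15.]
```

```bash
python3 -m pendant '[{"claw":1,"tx":0,"ty":-0.007,"tz":0.02,"spin":0},{"claw":1,"tx":0,"ty":-0.014,"tz":0.02,"spin":0},{"claw":1,"tx":0,"ty":-0.02,"tz":0.02,"spin":0},{"claw":1,"tx":0,"ty":-0.027,"tz":0.02,"spin":0},{"claw":1,"tx":0,"ty":-0.034,"tz":0.02,"spin":0},{"claw":1,"tx":0,"ty":-0.04,"tz":0.02,"spin":0},{"claw":1,"tx":0,"ty":-0.045,"tz":0.02,"spin":0},{"claw":1,"tx":0,"ty":-0.045,"tz":0.02,"spin":0}]'
python3 -c "from h import *;state()"
```

```text
time_s: 11.68
tool_pos: [0.5888, 0.1024, -0.0156]
eef_rot: [-0.0, 0.944, 0.329, -0.0]
wrist_force: [1.0, -0.4, -1.2]
width: 0.0001
t 11.68 pos [ 0.5888  0.1024 -0.0156] yaw 38.4 box x,y mm [84.6  1. ] F [ 1.  -0.4 -1.2] Fboxx 1.0 w 0.0001
```

```bash
python3 -m pendant '[{"claw":1,"tx":0,"ty":-0.003,"tz":0,"spin":0},{"claw":1,"tx":0,"ty":-0.006,"tz":0,"spin":0},{"claw":1,"tx":0,"ty":-0.009,"tz":0,"spin":0},{"claw":1,"tx":0,"ty":-0.012,"tz":0,"spin":0},{"claw":1,"tx":0,"ty":-0.015,"tz":0,"spin":0},{"claw":1,"tx":0,"ty":-0.018,"tz":0,"spin":0},{"claw":1,"tx":0,"ty":-0.02,"tz":0,"spin":0},{"claw":1,"tx":0,"ty":-0.02,"tz":0,"spin":0}]'
python3 -c "from h import *;state()"
```

```text
time_s: 12.35
tool_pos: [0.5874, 0.1043, -0.0156]
eef_rot: [0.0, 0.944, 0.329, 0.0]
wrist_force: [0.6, -2.1, -0.0]
width: 0.0002
t 12.35 pos [ 0.5874  0.1043 -0.0156] yaw 38.4 box x,y mm [82.3  1.1] F [ 0.6 -2.1 -0. ] Fboxx 2.0 w 0.0002
```

Contact at reported box x of about 82.3 (2 N). Now I press gently.

```bash
python3 -m pendant '[{"claw":1,"tx":0,"ty":-0.003,"tz":0,"spin":0},{"claw":1,"tx":0,"ty":-0.006,"tz":0,"spin":0},{"claw":1,"tx":0,"ty":-0.009,"tz":0,"spin":0},{"claw":1,"tx":0,"ty":-0.012,"tz":0,"spin":0},{"claw":1,"tx":0,"ty":-0.015,"tz":0,"spin":0},{"claw":1,"tx":0,"ty":-0.018,"tz":0,"spin":0},{"claw":1,"tx":0,"ty":-0.02,"tz":0,"spin":0},{"claw":1,"tx":0,"ty":-0.02,"tz":0,"spin":0}]'
python3 -c "from h import *;state()"
```

```text
time_s: 13.02
tool_pos: [0.5863, 0.1058, -0.0154]
eef_rot: [0.001, 0.944, 0.329, 0.001]
wrist_force: [2.5, -7.1, -1.5]
width: 0.0
t 13.02 pos [ 0.5863  0.1058 -0.0154] yaw 38.4 box x,y mm [80.5  1.2] F [ 2.5 -7.1 -1.5] Fboxx 7.1 w 0.0
```

```bash
python3 -m pendant '[{"claw":1,"tx":0,"ty":-0.003,"tz":0,"spin":0},{"claw":1,"tx":0,"ty":-0.006,"tz":0,"spin":0},{"claw":1,"tx":0,"ty":-0.009,"tz":0,"spin":0},{"claw":1,"tx":0,"ty":-0.012,"tz":0,"spin":0},{"claw":1,"tx":0,"ty":-0.015,"tz":0,"spin":0},{"claw":1,"tx":0,"ty":-0.018,"tz":0,"spin":0},{"claw":1,"tx":0,"ty":-0.02,"tz":0,"spin":0},{"claw":1,"tx":0,"ty":-0.02,"tz":0,"spin":0}]'
python3 -c "from h import *;state()"
```

```text
time_s: 13.68
tool_pos: [0.5848, 0.1077, -0.0154]
eef_rot: [0.001, 0.944, 0.329, 0.001]
wrist_force: [3.0, -8.0, -1.3]
width: 0.0
t 13.68 pos [ 0.5848  0.1077 -0.0154] yaw 38.4 box x,y mm [78.   1.2] F [ 3.  -8.  -1.3] Fboxx 8.1 w 0.0
```

```bash
python3 -m pendant '[{"claw":1,"tx":0,"ty":-0.003,"tz":0,"spin":0},{"claw":1,"tx":0,"ty":-0.006,"tz":0,"spin":0},{"claw":1,"tx":0,"ty":-0.009,"tz":0,"spin":0},{"claw":1,"tx":0,"ty":-0.012,"tz":0,"spin":0},{"claw":1,"tx":0,"ty":-0.015,"tz":0,"spin":0},{"claw":1,"tx":0,"ty":-0.015,"tz":0,"spin":0},{"claw":1,"tx":0,"ty":-0.015,"tz":0,"spin":0},{"claw":1,"tx":0,"ty":-0.015,"tz":0,"spin":0}]'
python3 -c "from h import *;state()"
```

```text
time_s: 14.35
tool_pos: [0.5836, 0.1092, -0.0154]
eef_rot: [0.002, 0.944, 0.329, 0.001]
wrist_force: [3.0, -9.9, -1.8]
width: 0.0002
t 14.35 pos [ 0.5836  0.1092 -0.0154] yaw 38.4 box x,y mm [76.1  1.2] F [ 3.  -9.9 -1.8] Fboxx 9.7 w 0.0002
```

```bash
python3 -m pendant '[{"claw":1,"tx":0,"ty":-0.003,"tz":0,"spin":0},{"claw":1,"tx":0,"ty":-0.005,"tz":0,"spin":0},{"claw":1,"tx":0,"ty":-0.007,"tz":0,"spin":0},{"claw":1,"tx":0,"ty":-0.009,"tz":0,"spin":0},{"claw":1,"tx":0,"ty":-0.01,"tz":0,"spin":0},{"claw":1,"tx":0,"ty":-0.01,"tz":0,"spin":0},{"claw":1,"tx":0,"ty":-0.01,"tz":0,"spin":0},{"claw":1,"tx":0,"ty":-0.01,"tz":0,"spin":0}]'
python3 - <<'E'
from h import *
from plant import snapshot
state()
s=snapshot("top");C=cloud(s,(225,215,325,305));P=C[...,:2]-[.5353,.168];X=P@[.6225,-.7826]*1e3;Y=P@[.7826,.6225]*1e3;Z=C[...,2]*1e3
for a in range(-40,56,10):
    m=(abs(X-a)<5)&(abs(Y)<36)&(abs(Y)>10)&(Z>50)&(Z<85);print(a,m.sum(),round(np.median(Z[m]),1) if m.sum() else '')
E
```

```text
time_s: 15.02
tool_pos: [0.5827, 0.1103, -0.0154]
eef_rot: [0.002, 0.944, 0.329, 0.001]
wrist_force: [5.0, -10.1, -2.7]
width: 0.0004
t 15.02 pos [ 0.5827  0.1103 -0.0154] yaw 38.4 box x,y mm [74.7  1.2] F [  5.  -10.1  -2.7] Fboxx 11.0 w 0.0004
-40 67 62.9
-30 67 63.4
-20 87 64.2
-10 110 65.7
0 99 66.4
10 79 66.7
20 68 67.6
30 66 68.7
40 21 70.1
50 0
```

The catch has let go at about 11 N and the cover is rising. I hold the position.

```bash
cat >> h.py <<'E'
def cover():
    from plant import snapshot
    state();s=snapshot("top");C=cloud(s,(225,215,325,305));P=C[...,:2]-[.5353,.168];X=P@[.6225,-.7826]*1e3;Y=P@[.7826,.6225]*1e3;Z=C[...,2]*1e3
    print([(a,round(float(np.median(Z[m])),1)) for a in range(-40,56,10) for m in [(abs(X-a)<5)&(abs(Y)<36)&(abs(Y)>10)&(Z>50)&(Z<85)] if m.sum()>9])
    return s
E
for i in 1 2; do python3 -m pendant '[{"claw":1,"tx":0,"ty":0,"tz":0,"spin":0},{"claw":1,"tx":0,"ty":0,"tz":0,"spin":0},{"claw":1,"tx":0,"ty":0,"tz":0,"spin":0},{"claw":1,"tx":0,"ty":0,"tz":0,"spin":0},{"claw":1,"tx":0,"ty":0,"tz":0,"spin":0},{"claw":1,"tx":0,"ty":0,"tz":0,"spin":0},{"claw":1,"tx":0,"ty":0,"tz":0,"spin":0},{"claw":1,"tx":0,"ty":0,"tz":0,"spin":0}]' >/dev/null; python3 -c "from h import *;cover()"; done
```

```text
t 15.73 pos [ 0.5828  0.1103 -0.0154] yaw 38.4 box x,y mm [74.7  1.3] F [  3.7 -10.1  -1.4] Fboxx 10.2 w 0.0002
[(-40, 62.7), (-30, 64.3), (-20, 65.7), (-10, 66.8), (0, 68.4), (10, 69.8), (20, 71.4), (30, 72.8), (40, 74.3)]
t 16.45 pos [ 0.5827  0.1103 -0.0154] yaw 38.4 box x,y mm [74.7  1.2] F [ 4.2 -9.4 -1. ] Fboxx 10.0 w 0.0003
[(-40, 62.4), (-30, 64.1), (-20, 65.6), (-10, 66.7), (0, 68.5), (10, 70.2), (20, 71.4), (30, 72.8), (40, 73.4)]
```

The cover has popped: slope about 0.14 rad, front edge at about 75 mm. Now I back off, rise, open the fingers and go over the rib.

```bash
python3 -m pendant '[{"claw":1,"tx":0,"ty":0.05,"tz":0,"spin":0},{"claw":1,"tx":0,"ty":0.12,"tz":0,"spin":0},{"claw":1,"tx":0,"ty":0.15,"tz":0,"spin":0},{"claw":1,"tx":0,"ty":0.15,"tz":-0.2,"spin":0},{"claw":1,"tx":0,"ty":0.15,"tz":-0.4,"spin":0},{"claw":-1,"tx":0,"ty":0.15,"tz":-0.64,"spin":0},{"claw":-1,"tx":0,"ty":0.15,"tz":-0.64,"spin":0},{"claw":-1,"tx":0,"ty":0.15,"tz":-0.64,"spin":0}]'
python3 -c "from h import *;state()"
python3 -m pendant '[{"claw":-1,"tx":0,"ty":-0.15,"tz":0,"spin":0},{"claw":-1,"tx":0,"ty":-0.3,"tz":0,"spin":0},{"claw":-1,"tx":0,"ty":-0.45,"tz":0,"spin":0},{"claw":-1,"tx":0,"ty":-0.6,"tz":0,"spin":0},{"claw":-1,"tx":0,"ty":-0.65,"tz":0,"spin":0},{"claw":-1,"tx":0,"ty":-0.65,"tz":0,"spin":0},{"claw":-1,"tx":0,"ty":-0.65,"tz":0,"spin":0},{"claw":-1,"tx":0,"ty":-0.65,"tz":0,"spin":0}]'
python3 -c "from h import *;state();tip()"|head -1
```

```text
time_s: 17.17
tool_pos: [0.5968, 0.0951, 0.0826]
eef_rot: [0.0, 0.944, 0.329, 0.002]
wrist_force: [0.9, 0.5, -0.2]
width: 0.0173
t 17.17 pos [0.5968 0.0951 0.0826] yaw 38.4 box x,y mm [95.3  2.7] F [ 0.9  0.5 -0.2] Fboxx 0.2 w 0.0173
time_s: 17.83
tool_pos: [0.5352, 0.1704, 0.08]
eef_rot: [0.0, 0.944, 0.329, 0.0]
wrist_force: [0.1, 0.5, -0.3]
width: 0.0699
t 17.83 pos [0.5352 0.1704 0.08  ] yaw 38.4 box x,y mm [-2.   1.4] F [ 0.1  0.5 -0.3] Fboxx -0.3 w 0.0699
```

```bash
python3 -m pendant '[{"claw":-1,"tx":-0.007,"ty":0,"tz":0.04,"spin":0},{"claw":-1,"tx":-0.007,"ty":0,"tz":0.08,"spin":0},{"claw":-1,"tx":-0.007,"ty":0,"tz":0.12,"spin":0},{"claw":-1,"tx":-0.007,"ty":0,"tz":0.16,"spin":0},{"claw":-1,"tx":-0.007,"ty":0,"tz":0.18,"spin":0},{"claw":-1,"tx":-0.007,"ty":0,"tz":0.18,"spin":0},{"claw":-1,"tx":-0.007,"ty":0,"tz":0.18,"spin":0},{"claw":-1,"tx":-0.007,"ty":0,"tz":0.18,"spin":0}]'
python3 - <<'E'
from h import *
from plant import snapshot
state()
s=snapshot("scene");C=cloud(s,(250,120,420,300));P=C[...,:2]-[.5353,.168];X=P@[.6225,-.7826]*1e3;Y=P@[.7826,.6225]*1e3;Z=C[...,2]*1e3
for z in range(60,160,6):
    m=(abs(Z-z)<3)&(abs(Y)<75)&(X>-30)&(X<50)
    for sg in(-1,1):
        k=m&(sg*Y>15)&(X>3)
        if k.sum():print(z,sg,k.sum(),np.round(np.percentile(X[k],[10,50,90])),np.round(np.percentile(Y[k],[2,50,98])),end=' | ')
    print()
b=s["color"][150:280,270:410,::-1]
cv2.imwrite("pics/c3.png",np.clip(cv2.resize(b,None,fx=4.5,fy=4.5,interpolation=cv2.INTER_CUBIC)*1.5,0,255).astype(np.uint8))
E
```

```text
time_s: 18.55
tool_pos: [0.5338, 0.1704, 0.0535]
eef_rot: [-0.0, 0.944, 0.329, 0.0]
wrist_force: [0.9, -0.7, 0.6]
width: 0.088
t 18.55 pos [0.5338 0.1704 0.0535] yaw 38.4 box x,y mm [-2.9  0.3] F [ 0.9 -0.7  0.6] Fboxx 1.1 w 0.088
60 1 7 [ 7. 25. 49.] [32. 41. 42.] | 
66 -1 6 [ 4.  6. 49.] [-42. -31. -26.] | 66 1 9 [ 4. 11. 48.] [21. 41. 42.] | 
72 -1 101 [ 7. 25. 43.] [-41. -29. -16.] | 72 1 105 [ 9. 25. 47.] [16. 29. 42.] | 
78 -1 26 [38. 46. 49.] [-41. -28. -17.] | 78 1 29 [38. 44. 49.] [15. 27. 39.] | 

90 -1 1 [9. 9. 9.] [-49. -49. -49.] | 90 1 2 [6. 7. 8.] [47. 48. 50.] | 
96 -1 9 [7. 7. 9.] [-52. -49. -45.] | 96 1 7 [ 7.  9. 11.] [45. 48. 52.] | 
102 -1 10 [ 7.  8. 10.] [-51. -48. -45.] | 102 1 10 [ 8.  9. 10.] [45. 49. 52.] | 
108 -1 11 [ 6.  8. 10.] [-53. -49. -45.] | 108 1 9 [ 7.  9. 11.] [45. 49. 51.] | 
114 -1 11 [ 6.  9. 11.] [-53. -49. -44.] | 114 1 12 [ 5.  9. 10.] [44. 47. 51.] | 
120 -1 13 [6. 8. 9.] [-53. -49. -44.] | 120 1 12 [ 6.  9. 10.] [44. 49. 53.] | 
126 -1 11 [ 6.  7. 10.] [-53. -49. -44.] | 126 1 8 [7. 9. 9.] [44. 50. 53.] | 
132 -1 15 [ 6.  8. 10.] [-55. -51. -44.] | 132 1 15 [ 6.  9. 10.] [44. 49. 54.] | 
138 -1 15 [ 5.  8. 10.] [-55. -48. -44.] | 138 1 12 [ 7.  8. 11.] [44. 49. 55.] | 
144 -1 14 [4. 8. 9.] [-57. -51. -45.] | 144 1 15 [ 7.  9. 11.] [44. 50. 54.] | 
150 -1 17 [ 6.  9. 10.] [-56. -50. -45.] | 150 1 16 [ 6.  9. 11.] [43. 49. 56.] | 
156 -1 18 [ 6.  8. 11.] [-58. -52. -46.] | 156 1 15 [ 8.  9. 11.] [46. 50. 57.] |
```

View pics/c3.png

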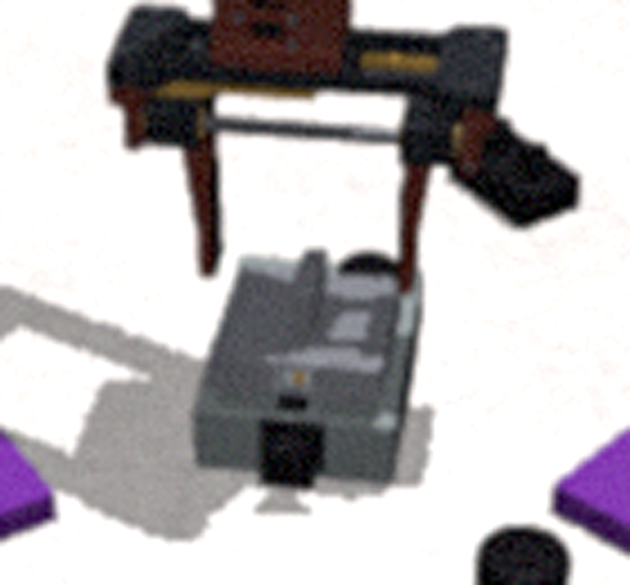

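The picture shows the fingers straddling the box, with tips at (208,270) and (407,285), and the rib at (312,270) between them. The cover leans upward and the tab is intact. The tips are at about 91 mm. I go down 17 mm and close.

```bash
python3 -m pendant '[{"claw":-1,"tx":0,"ty":0,"tz":0.03,"spin":0},{"claw":-1,"tx":0,"ty":0,"tz":0.06,"spin":0},{"claw":-1,"tx":0,"ty":0,"tz":0.09,"spin":0},{"claw":-1,"tx":0,"ty":0,"tz":0.115,"spin":0},{"claw":-1,"tx":0,"ty":0,"tz":0.115,"spin":0},{"claw":1,"tx":0,"ty":0,"tz":0.115,"spin":0},{"claw":1,"tx":0,"ty":0,"tz":0.115,"spin":0},{"claw":1,"tx":0,"ty":0,"tz":0.115,"spin":0}]'
python3 -c "from h import *;state()"
python3 -m pendant '[{"claw":1,"tx":0,"ty":0,"tz":0,"spin":0},{"claw":1,"tx":0,"ty":0,"tz":0,"spin":0},{"claw":1,"tx":0,"ty":0,"tz":0,"spin":0},{"claw":1,"tx":0,"ty":0,"tz":0,"spin":0},{"claw":1,"tx":0,"ty":0,"tz":0,"spin":0},{"claw":1,"tx":0,"ty":0,"tz":0,"spin":0},{"claw":1,"tx":0,"ty":0,"tz":0,"spin":0},{"claw":1,"tx":0,"ty":0,"tz":0,"spin":0}]'
python3 -c "from h import *;state()"
```

```text
time_s: 19.27
tool_pos: [0.5338, 0.1704, 0.0363]
eef_rot: [-0.0, 0.944, 0.329, 0.0]
wrist_force: [0.0, -0.3, -0.1]
width: 0.0715
t 19.27 pos [0.5338 0.1704 0.0363] yaw 38.4 box x,y mm [-2.8  0.3] F [ 0.  -0.3 -0.1] Fboxx 0.2 w 0.0715
time_s: 19.93
tool_pos: [0.5336, 0.1704, 0.0361]
eef_rot: [-0.0, 0.944, 0.329, 0.0]
wrist_force: [-0.3, 0.3, -0.5]
width: 0.018
t 19.93 pos [0.5336 0.1704 0.0361] yaw 38.4 box x,y mm [-2.9  0.2] F [-0.3  0.3 -0.5] Fboxx -0.5 w 0.018
```

```bash
python3 -m pendant '[{"claw":1,"tx":0,"ty":0,"tz":0,"spin":0},{"claw":1,"tx":0,"ty":0,"tz":0,"spin":0},{"claw":1,"tx":0,"ty":0,"tz":0,"spin":0},{"claw":1,"tx":0,"ty":0,"tz":0,"spin":0},{"claw":1,"tx":0,"ty":0,"tz":-0.01,"spin":0},{"claw":1,"tx":0,"ty":0,"tz":-0.02,"spin":0},{"claw":1,"tx":0,"ty":0,"tz":-0.03,"spin":0},{"claw":1,"tx":0,"ty":0,"tz":-0.04,"spin":0}]'
python3 -c "from h import *;state()"
```

```text
time_s: 20.6
tool_pos: [0.5336, 0.1704, 0.0423]
eef_rot: [-0.0, 0.944, 0.329, -0.0]
wrist_force: [-0.6, -0.0, -1.1]
width: 0.0119
t 20.6 pos [0.5336 0.1704 0.0423] yaw 38.4 box x,y mm [-2.9  0.1] F [-0.6 -0.  -1.1] Fboxx -0.4 w 0.0119
```

```bash
python3 -m pendant '[{"claw":1,"tx":0,"ty":0,"tz":-0.02,"spin":0},{"claw":1,"tx":0,"ty":0,"tz":-0.04,"spin":0},{"claw":1,"tx":0,"ty":0,"tz":-0.08,"spin":0},{"claw":1,"tx":0,"ty":0,"tz":-0.14,"spin":0},{"claw":1,"tx":0,"ty":0,"tz":-0.22,"spin":0},{"claw":1,"tx":0,"ty":0,"tz":-0.3,"spin":0},{"claw":1,"tx":0,"ty":0,"tz":-0.4,"spin":0},{"claw":1,"tx":0,"ty":0,"tz":-0.5,"spin":0}]'
python3 - <<'E'
from h import *
from plant import snapshot
state()
s=snapshot("scene")
b=s["color"][130:290,260:420,::-1]
cv2.imwrite("pics/c4.png",np.clip(cv2.resize(b,None,fx=3.5,fy=3.5,interpolation=cv2.INTER_CUBIC)*1.5,0,255).astype(np.uint8))
E
```

```text
time_s: 21.27
tool_pos: [0.5335, 0.1704, 0.1185]
eef_rot: [-0.0, 0.944, 0.329, 0.0]
wrist_force: [-0.2, -0.2, -0.2]
width: 0.0118
t 21.27 pos [0.5335 0.1704 0.1185] yaw 38.4 box x,y mm [-2.9  0.1] F [-0.2 -0.2 -0.2] Fboxx 0.0 w 0.0118
```

View pics/c4.png

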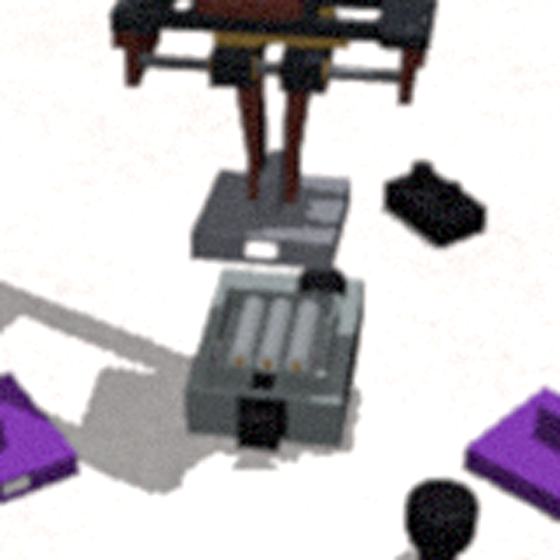

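The open compartment now shows its three cells at (265,330). The cover hangs from the fingers at (275,215), leaning slightly, and the cap and tab are undisturbed. I carry it to the tray, aiming for 25 mm towards the tray's +x, away from the ring.

```bash
for i in 1 2; do python3 -m pendant '[{"claw":1,"tx":-0.05,"ty":0.07,"tz":0,"spin":0},{"claw":1,"tx":-0.12,"ty":0.17,"tz":0,"spin":0},{"claw":1,"tx":-0.2,"ty":0.28,"tz":0,"spin":0},{"claw":1,"tx":-0.29,"ty":0.41,"tz":0,"spin":0},{"claw":1,"tx":-0.38,"ty":0.53,"tz":0,"spin":0},{"claw":1,"tx":-0.46,"ty":0.65,"tz":0,"spin":0},{"claw":1,"tx":-0.52,"ty":0.73,"tz":0,"spin":0},{"claw":1,"tx":-0.54,"ty":0.76,"tz":0,"spin":0}]' >/dev/null; done
python3 -m pendant '[{"claw":1,"tx":-0.05,"ty":0.07,"tz":0,"spin":0.04},{"claw":1,"tx":-0.12,"ty":0.17,"tz":0,"spin":0.1},{"claw":1,"tx":-0.2,"ty":0.28,"tz":0,"spin":0.17},{"claw":1,"tx":-0.29,"ty":0.41,"tz":0,"spin":0.24},{"claw":1,"tx":-0.38,"ty":0.53,"tz":0,"spin":0.31},{"claw":1,"tx":-0.46,"ty":0.65,"tz":0,"spin":0.38},{"claw":1,"tx":-0.52,"ty":0.73,"tz":0,"spin":0.44},{"claw":1,"tx":-0.54,"ty":0.76,"tz":0,"spin":0.49}]' >/dev/null
python3 -m pendant '[{"claw":1,"tx":0,"ty":0,"tz":0.05,"spin":0},{"claw":1,"tx":0,"ty":0,"tz":0.1,"spin":0},{"claw":1,"tx":0,"ty":0,"tz":0.15,"spin":0},{"claw":1,"tx":0,"ty":0,"tz":0.2,"spin":0},{"claw":1,"tx":0,"ty":0,"tz":0.25,"spin":0},{"claw":1,"tx":0,"ty":0,"tz":0.25,"spin":0},{"claw":1,"tx":0,"ty":0,"tz":0.25,"spin":0},{"claw":1,"tx":0,"ty":0,"tz":0.25,"spin":0}]'
cat >> h.py <<'E'
def traycover(px=(120,215,270,390)):
    from plant import snapshot
    state();s=snapshot("scene");C=cloud(s,(90,240,290,400));P=C[...,:2]-[.5574,-.224]
    x=np.array([-.0958,-.9954]);y=np.array([.9954,-.0958])
    X=P@x*1e3;Y=P@y*1e3;Z=C[...,2]*1e3
    return s,X,Y,Z
E
python3 - <<'E'
from h import *
s,X,Y,Z=traycover()
for a in range(-90,100,10):
    m=(abs(X-a)<5)&(abs(Y)<60)&(Z>-5)&(Z<130);zz=Z[m]
    k=m&(Z>35)
    if m.sum():print(a,m.sum(),np.round(np.percentile(zz,[5,50,95])),"hi",k.sum(),np.round(np.percentile(Z[k],[5,50,95])) if k.any() else '',np.round(np.percentile(Y[k],[2,98])) if k.any() else '')
b=s["color"][180:400,90:330,::-1]
cv2.imwrite("pics/c5.png",np.clip(cv2.resize(b,None,fx=2.5,fy=2.5,interpolation=cv2.INTER_CUBIC)*1.5,0,255).astype(np.uint8))
E
```

```text
time_s: 23.98
tool_pos: [0.5556, -0.2484, 0.0796]
eef_rot: [-0.0, 0.999, -0.05, -0.0]
wrist_force: [0.5, 0.3, -1.3]
width: 0.0116
t 23.98 pos [ 0.5556 -0.2484  0.0796] yaw -5.7 box x,y mm [ 338.5 -243.3] F [ 0.5  0.3 -1.3] Fboxx 0.1 w 0.0116
-90 322 [ 3. 14. 24.] hi 0  
-80 231 [ 2.  5. 15.] hi 0  
-70 232 [ 2.  4. 13.] hi 0  
-60 242 [ 2.  4. 14.] hi 0  
-50 237 [2. 4. 6.] hi 0  
-40 206 [1. 4. 6.] hi 0  
-30 204 [2. 4. 6.] hi 0  
-20 312 [  2.   4. 106.] hi 101 [ 92. 105. 106.] [-22.  44.]
-10 418 [  2.   6. 107.] hi 201 [ 93. 105. 107.] [-21.  45.]
0 405 [  2.   5. 108.] hi 183 [ 92. 107. 110.] [-14.  44.]
10 415 [  2.   5. 121.] hi 185 [ 94. 109. 127.] [ 6. 45.]
20 418 [  3.   5. 122.] hi 181 [ 95. 110. 126.] [ 9. 45.]
30 423 [  2.   5. 122.] hi 177 [ 96. 111. 127.] [11. 45.]
40 457 [  2.   5. 123.] hi 203 [ 98. 113. 127.] [ 6. 45.]
50 522 [  2.   8. 120.] hi 260 [101. 114. 124.] [-38.  44.]
60 535 [  3.  99. 117.] hi 272 [102. 116. 118.] [-37.  45.]
70 563 [  3.  99. 119.] hi 283 [104. 117. 119.] [-36.  44.]
80 488 [  3.   5. 119.] hi 190 [102. 114. 119.] [-39.  45.]
90 268 [ 3.  5. 23.] hi 0
```

View pics/c5.png

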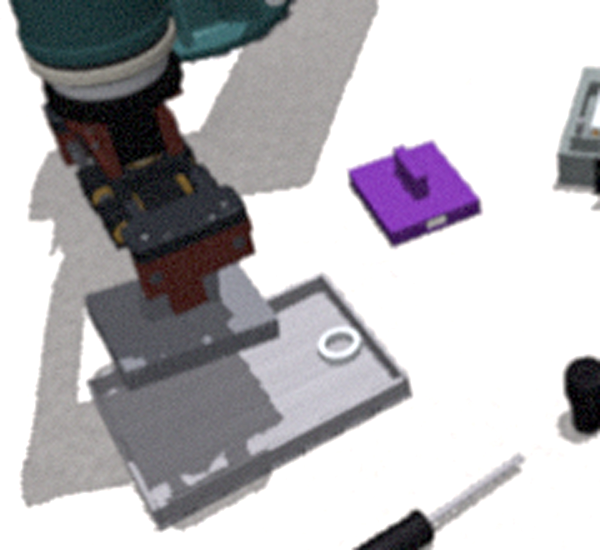

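The cover is held level across its width over the tray's left half, with its span well inside the walls. The ring at (340,343) is clear. The lean is about 0.14 rad with the rear low: the lowest skirt edge is at about 86 mm, so the floor (4 mm) is about 82 mm below. I go down 75 mm, then slowly.

```bash
python3 -m pendant '[{"claw":1,"tx":0,"ty":0,"tz":0.08,"spin":0},{"claw":1,"tx":0,"ty":0,"tz":0.18,"spin":0},{"claw":1,"tx":0,"ty":0,"tz":0.28,"spin":0},{"claw":1,"tx":0,"ty":0,"tz":0.36,"spin":0},{"claw":1,"tx":0,"ty":0,"tz":0.42,"spin":0},{"claw":1,"tx":0,"ty":0,"tz":0.46,"spin":0},{"claw":1,"tx":0,"ty":0,"tz":0.49,"spin":0},{"claw":1,"tx":0,"ty":0,"tz":0.5,"spin":0}]'
python3 -c "from h import *;state()"
python3 -m pendant '[{"claw":1,"tx":0,"ty":0,"tz":0.005,"spin":0},{"claw":1,"tx":0,"ty":0,"tz":0.01,"spin":0},{"claw":1,"tx":0,"ty":0,"tz":0.015,"spin":0},{"claw":1,"tx":0,"ty":0,"tz":0.02,"spin":0},{"claw":1,"tx":0,"ty":0,"tz":0.025,"spin":0},{"claw":1,"tx":0,"ty":0,"tz":0.03,"spin":0},{"claw":1,"tx":0,"ty":0,"tz":0.035,"spin":0},{"claw":1,"tx":0,"ty":0,"tz":0.04,"spin":0}]'
python3 -c "from h import *;state()"
```

```text
time_s: 24.7
tool_pos: [0.5553, -0.2485, 0.0039]
eef_rot: [-0.0, 0.999, -0.05, -0.0]
wrist_force: [-0.4, 0.2, -0.9]
width: 0.0114
t 24.7 pos [ 0.5553 -0.2485  0.0039] yaw -5.7 box x,y mm [ 338.5 -243.6] F [-0.4  0.2 -0.9] Fboxx -0.4 w 0.0114
time_s: 25.37
tool_pos: [0.5556, -0.2486, -0.0014]
eef_rot: [-0.0, 0.999, -0.05, 0.0]
wrist_force: [-0.4, -0.2, -1.1]
width: 0.0115
t 25.37 pos [ 0.5556 -0.2486 -0.0014] yaw -5.7 box x,y mm [ 338.6 -243.5] F [-0.4 -0.2 -1.1] Fboxx -0.1 w 0.0115
```

```bash
for i in 1 2; do python3 -m pendant '[{"claw":1,"tx":0,"ty":0,"tz":0.003,"spin":0},{"claw":1,"tx":0,"ty":0,"tz":0.007,"spin":0},{"claw":1,"tx":0,"ty":0,"tz":0.01,"spin":0},{"claw":1,"tx":0,"ty":0,"tz":0.013,"spin":0},{"claw":1,"tx":0,"ty":0,"tz":0.017,"spin":0},{"claw":1,"tx":0,"ty":0,"tz":0.02,"spin":0},{"claw":1,"tx":0,"ty":0,"tz":0.02,"spin":0},{"claw":1,"tx":0,"ty":0,"tz":0.02,"spin":0}]' >/dev/null
python3 -c "from h import *;state()"; done
```

```text
t 26.03 pos [ 0.5556 -0.2489 -0.0036] yaw -5.7 box x,y mm [ 338.8 -243.6] F [-2.1 -0.8  6.6] Fboxx -0.7 w 0.0123
t 26.7 pos [ 0.5557 -0.2504 -0.0059] yaw -5.7 box x,y mm [ 340.1 -244.5] F [-4.6 -4.7 10. ] Fboxx 0.8 w 0.012
```

```bash
python3 -m pendant '[{"claw":1,"tx":0,"ty":0,"tz":0.003,"spin":0},{"claw":1,"tx":0,"ty":0,"tz":0.007,"spin":0},{"claw":1,"tx":0,"ty":0,"tz":0.01,"spin":0},{"claw":1,"tx":0,"ty":0,"tz":0.013,"spin":0},{"claw":1,"tx":0,"ty":0,"tz":0.017,"spin":0},{"claw":1,"tx":0,"ty":0,"tz":0.02,"spin":0},{"claw":1,"tx":0,"ty":0,"tz":0.02,"spin":0},{"claw":1,"tx":0,"ty":0,"tz":0.02,"spin":0}]' >/dev/null
cat >> h.py <<'E'
def slope():
    s,X,Y,Z=traycover();r=[]
    for a in range(-40,100,8):
        m=(abs(X-a)<4)&(Y>12)&(Y<38)&(Z>8)&(Z<60)
        if m.sum()>5:r.append((a,int(m.sum()),round(float(np.percentile(Z[m],60)),1)))
    print(r);k=(Z>15)&(Z<45)&(abs(Y)<60)&(X>-60)&(X<88)
    print("X,Y span",np.round(np.percentile(X[k],[1,99])),np.round(np.percentile(Y[k],[1,99])))
    return s
E
python3 -c "from h import *;slope()"
```

```text
t 27.37 pos [ 0.5563 -0.2512 -0.0086] yaw -5.7 box x,y mm [ 341.1 -244.5] F [-4.  -5.7 10.4] Fboxx 2.0 w 0.0117
[(-16, 41, 22.1), (-8, 53, 22.7), (0, 50, 23.1), (8, 49, 23.3), (16, 60, 23.9), (24, 73, 24.4), (32, 75, 25.1), (40, 61, 24.5), (48, 56, 24.7), (56, 57, 25.3), (64, 55, 26.0), (72, 57, 26.4), (80, 43, 25.1), (96, 41, 22.4)]
X,Y span [-18.  80.] [-37.  46.]
```

```bash
python3 -m pendant '[{"claw":1,"tx":0,"ty":0,"tz":0.003,"spin":0},{"claw":1,"tx":0,"ty":0,"tz":0.006,"spin":0},{"claw":1,"tx":0,"ty":0,"tz":0.009,"spin":0},{"claw":1,"tx":0,"ty":0,"tz":0.012,"spin":0},{"claw":1,"tx":0,"ty":0,"tz":0.014,"spin":0},{"claw":1,"tx":0,"ty":0,"tz":0.014,"spin":0},{"claw":1,"tx":0,"ty":0,"tz":0.014,"spin":0},{"claw":1,"tx":0,"ty":0,"tz":0.014,"spin":0}]' >/dev/null
python3 -c "from h import *;slope()"
```

```text
t 28.08 pos [ 0.5567 -0.2515 -0.0106] yaw -5.7 box x,y mm [ 341.6 -244.4] F [-3.7 -6.  11. ] Fboxx 2.4 w 0.0116
[(-16, 44, 22.2), (-8, 48, 22.3), (0, 48, 22.0), (8, 53, 22.2), (16, 63, 22.7), (24, 71, 23.2), (32, 73, 23.2), (40, 61, 23.0), (48, 55, 22.3), (56, 60, 23.0), (64, 54, 23.3), (72, 58, 22.8), (80, 38, 22.7), (96, 41, 22.2)]
X,Y span [-18.  80.] [-37.  46.]
```

The cover is now level in the tray, with its top at about 22.5 mm all along. I release, then rise.

```bash
python3 -m pendant '[{"claw":0.5,"tx":0,"ty":0,"tz":-0.005,"spin":0},{"claw":0.3,"tx":0,"ty":0,"tz":-0.01,"spin":0},{"claw":0,"tx":0,"ty":0,"tz":-0.01,"spin":0},{"claw":0,"tx":0,"ty":0,"tz":-0.01,"spin":0},{"claw":0,"tx":0,"ty":0,"tz":-0.01,"spin":0},{"claw":0,"tx":0,"ty":0,"tz":-0.01,"spin":0},{"claw":0,"tx":0,"ty":0,"tz":-0.01,"spin":0},{"claw":0,"tx":0,"ty":0,"tz":-0.01,"spin":0}]' >/dev/null
python3 -c "from h import *;slope()"
python3 -m pendant '[{"claw":0,"tx":0,"ty":0,"tz":-0.05,"spin":0},{"claw":0,"tx":0,"ty":0,"tz":-0.15,"spin":0},{"claw":0,"tx":0,"ty":0,"tz":-0.3,"spin":0},{"claw":0,"tx":0,"ty":0,"tz":-0.5,"spin":0},{"claw":0,"tx":0,"ty":0,"tz":-0.7,"spin":0},{"claw":0,"tx":0,"ty":0,"tz":-0.9,"spin":0},{"claw":0,"tx":0,"ty":0,"tz":-1,"spin":0},{"claw":0,"tx":0,"ty":0,"tz":-1,"spin":0}]' >/dev/null
python3 - <<'E'
from h import *
s=slope()
cv2.imwrite("pics/fin.png",np.clip(s["color"][:,:,::-1]*1.3,0,255).astype(np.uint8))
E
```

```text
t 28.8 pos [ 0.5554 -0.2484 -0.0112] yaw -5.7 box x,y mm [ 338.4 -243.5] F [ 0.2  0.  -0.1] Fboxx 0.1 w 0.0437
[(-16, 42, 21.7), (-8, 53, 22.1), (0, 50, 22.1), (8, 49, 22.1), (16, 62, 36.9), (24, 77, 38.9), (32, 76, 38.4), (40, 63, 22.6), (48, 53, 22.5), (56, 56, 22.1), (64, 55, 22.6), (72, 59, 22.3), (80, 37, 21.8), (96, 42, 21.8)]
X,Y span [-18.  79.] [-37.  46.]
t 29.52 pos [ 0.5583 -0.2502  0.1439] yaw -5.7 box x,y mm [ 341.6 -242.3] F [ 0.1 -0.  -0.1] Fboxx 0.1 w 0.044
[(-16, 46, 22.0), (-8, 50, 22.0), (0, 53, 22.5), (8, 53, 22.3), (16, 51, 22.4), (24, 55, 22.3), (32, 54, 22.1), (40, 55, 22.3), (48, 55, 22.1), (56, 55, 22.4), (64, 57, 22.1), (72, 52, 22.2), (80, 39, 22.8), (96, 40, 22.3)]
X,Y span [-18.  79.] [-38.  46.]
```

View pics/fin.png

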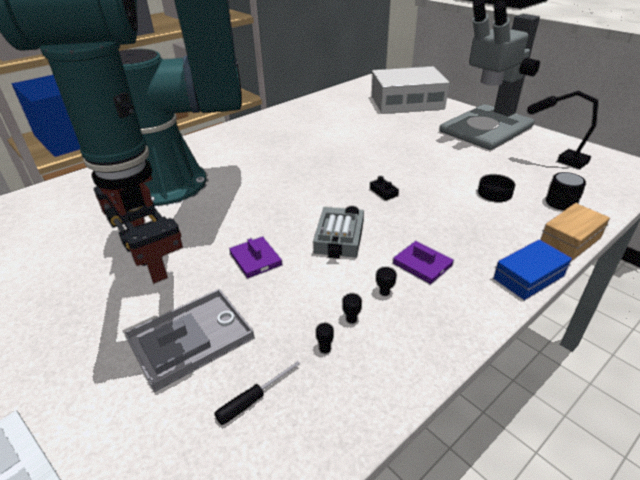

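The cover lies flat, rib up, in the tray at (170,345), clear of the ring at (226,318). The other things sit where they were in the first picture, and the gripper is clear above. Handing in.

```bash
python3 -c "from plant import job_done;print(job_done())"
```

```text
the job is handed in; nothing more can be done
None
```

The cover is off the lamp box and lies flat, rib up, in the steel tray. I handed the job in at about 29.5 s of the 64 s allowed.

- **Pressing the tab:** I found the tab face by touch and pressed it in slowly, up to about 11 N. I held it until the cover had popped up, with a lean of about 0.14 rad and the front edge at about 75 mm.
- **Taking the cover off:** I gripped the rib, lifted the cover off and lowered it until its rear edge touched the tray floor. I then eased it level at about 11 N downward and released it only once it was flat.
- **Last checks:** The cover's top reads about 22 mm all along, which is what it should be when standing on the tray floor. It is inside the walls and clear of the ring, and the wrist force is near zero with the gripper about 150 mm up. In the last picture the eyepieces, cap, dimmer, screwdriver, ring and purple covers appear unmoved. I checked that by eye and did not measure it.
- **What disagreed:** The reported tool height was about 37 mm lower than the fingertips seen by the camera. My first approach therefore passed above the tab without touching anything. I used the height measured by camera from then on.

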